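# Hold a spinner under proof pull

### The arm

A 6-joint arm with a two-finger parallel gripper is mounted at the origin on a cart in front of the work surface, level with it; the furniture and walls round the work are solid. World frame = base frame: x ahead of the robot, y to its left, z up, the work surface at z = 0. Lengths are in m, angles in rad, forces in N, time in s.
With the tool pointing down it reaches from about 0.35 to 0.725 m from the base axis. Payload 6 kg.
Tool frame: the origin (TCP) lies between the finger pads; the fingertips stand 19 mm ahead of it and the grasp point (between the pads) is the TCP (bot.finger_overhang is the distance from the TCP to the fingertips, in m); z points along the fingers, y is the line along which they close (so a half turn about z gives the same grasp; the last joint's range is limited). The gripper opens to 85 mm and grips with 20 to 120 N. Pads are 22 mm wide; open, the fingers measure 114 mm over their backs; the gripper's body (76 mm by 85 mm) begins 54 mm behind the grasp point. The pads swing forward as they close: fully open they stand 13 mm farther back than shut.
Start: joints at [1.588, 0.04, 0.085, 0, -1.615, -0.334], TCP at [0.187, 0.57, 0.213] pointing down, gripper open.
Joint ranges: [-2.56, 2.56], [-1.29, 2.01], [-1.08, 1.49], [-3.29, 1.98], [-2.81, -0.18], [-2.99, 2.99]. Speed limits (rad/s): [2.57, 2.57, 3.01, 3.14, 3.14, 3.14].

### API

Orientations are given as a unit quaternion [w, x, y, z].
In Python, from plant import bot gives the robot as it stands.
- The arm moves only by the tool move_arm, never from a script. Its argument "rows" is one flat list of numbers, 5 for each row, row after row: the opening, from 0 (shut) to 1 (fully open), then the shift along the tool's x, y, z scaled (see below), then the turn about the tool's z scaled (see below). A call has exactly 8 rows; each row shifts and turns the commanded pose from where the row before left it, along the tool's axes as they then stand; what a row does not reach is not made up. The controller multiplies each number of a shift by 2 cm and each number of a turn by 360 degrees. A row lasts 1/10 s, in which the tool goes at most 50 mm and 8.59 degrees, less where a joint would pass 70% of its speed; a pose out of reach is approached as far as the arm can. A call with a number of a shift or a turn outside -1 to 1 is refused whole. A call with a gripper value outside its range is refused whole. The fingers move at their own pace and stop on an object; the grip force is fixed at half the most. Time passes only in rows, so rows that do not move let the fingers close, or fill a call up. It gives the time, the measured TCP pose, the force, the opening and the grip force at its end, in the units of the state.
- bot.sense(): the state, without advancing time (a new reading comes with each control period).
- bot.snapshot(name): name is "scene" or "side" or "wrist"; returns a dict with "color" (384x512x3 uint8, blue, green, red), "z_map" (384x512 float32, m along the optical axis (not along the pixel's ray), 0 where there is no reading), "fx", "fy", "cx", "cy" (pixels), "R" (3x3) and "t" (3): a world point X has camera coordinates R X + t; the wrist camera has in their place "tool_from_camera" (4x4, takes a point from camera to tool coordinates, whose origin is the TCP and whose axes are the flange's). Camera axes: x right, y down, z forward; pixel columns grow to the right and rows downward; lengths in m; the calibration is good to about 2 mm. A picture is of the moment at which its call begins: read the wrist's pose just before it.
- bot.close_job(): hands the job in; it is judged then, once.
The state is a dict: "time_s": time; "joint_pos": joint angles; "joint_vel": joint speeds; "tau": joint torques, N m; "ee_pos": TCP position; "ee_rot": TCP orientation; "force": force on the tool from outside, world axes, zero at the start; "moment": the same for the moment, N m; "grip_width": opening from 0.0 (shut) to 1.0 (fully open); "finger_force": force on a finger pad.
Only numpy, scipy, OpenCV 4.12 (cv2) and the standard library are available. Lean on these libraries where they do the work, as an engineer would, in place of code of your own. Each camera call takes 0.05 s, during which the arm holds its last target. There are 200 camera calls.

### The job

A finished spinner has been laid in the nest box of the small spring pull tester and is to be proof-loaded. First swing the tester's lid fully shut over it, and only then draw the spring-return T handle out until its pointer stands level with the index clip on the scale rail. Keep holding it there, still and against the spring, as you finish (the handle must not be let go), leave the spinner seated in its nest and do not disturb the bottle, carton and cup standing round about.

Things in the scene. Friction and masses are not known exactly. Their poses are not given: they have to be found in the camera images.
- tester: Spring pull tester, fixed: dark steel plate 150 (x) x 370 (y) x 8 mm, origin under its centre, on the table. +y end: grey open nest box, 130 x 130 mm, rim 54 mm above the table, centred at (0, 100) mm. -y end: T handle. +x: the lid's hinge side, away from the robot (yaw within 0.3 rad). Between them the spring tube, 30 mm thick, top at 45 mm, its brackets to 48 mm.
- guard_lid (a joint): Angle of the grey lid (flat, 130 x 130 x 8 mm), rad: 0 shut on the box, 1.9 the limit; starts standing up at 1.35 to 1.75. Hinge line along the tester's y at the box's +x rim: it swings up and away from the robot; to shut, push it to the tester's -x, then down. Stiff hinge (0.14 N m): it stays where left and must be pushed right down, 2 to 3 N at the knob.
- guard_lid_hinge (a point): Middle of the lid's hinge line, at (65, 100) mm in the tester's frame, 54.5 mm above the table. With the lid shut its underside is at this height and its free edge 130 mm away towards the tester's -x.
- guard_lid_handle (a point): Top centre of the black round lid knob (about 25 mm wide), which stands 35 mm off the lid's outer face, 100 mm from the hinge line and 43 mm from the underside's plane. Lid shut: 97.5 mm above the table. Lid upright: the knob points away from the robot (tester's +x).
- pull_slide: Spring-return slide: rod, black block, upright stem (14 mm), T bar. Moves only along the tester's -y (away from the box), from 0 (rest) to a hard stop at 90 mm. The spring pulls back 3.6 N at rest plus 0.09 N per mm (7 to 10 N at the mark); let go, it returns. Origin at table height below the bar, at (0, -85) mm in the tester's frame at rest; axes as the tester's.
- pull_bar (a point): Centre of the T bar: black round bar, diameter 18 mm, length 66 mm, lying along the tester's x, 90 mm above the table. All near it but the stem is lower than 50 mm, so it can be gripped from above with the fingers closing along the tester's y.
- pointer (a point): Tip of the slide's thin steel pointer arm, which points to the tester's -x over the scale rail, 24.5 mm above the table; it moves with the slide.
- mark (a point): Point of the index clip: brass clip with an upright blade 3 mm thick, top 42 mm above the table, on the robot's side of the scale rail (aluminium bar 16 mm wide with engraved lines beside the slide). Clamped 35 to 70 mm from the pointer's rest place along the tester's -y. The pointer is at the mark when both have the same y in the tester's frame; their x differs by 4 mm.
- spinner: Finished six-ball spinner, 82 x 94 x 15 mm, lying loose on the floor of the nest box between four pegs, one lobe in the gauge's wire yoke; origin under its centre.
- nest_center (a point): Centre of the nest box's inner floor, 13 mm above the table: where the spinner's origin belongs.
- oil: Bystander: small white bottle with a red spout, diameter 49 mm, 150 mm tall; origin under its centre.
- carton: Bystander: small white carton, 60 x 85 x 45 mm; origin under its centre.
- cup: Bystander: white measuring cup, diameter 54 mm, 70 mm tall; origin under its centre.

How it is judged:
On the way, in this order (a step that is already met when the one before it is completed fails the run):
1. the lid is fully shut while the pull slide is still at rest (value of joint guard_lid below 0.05 rad and y of pull_bar in the frame of tester above -0.095 m), for 0.2 s.
2. the fingers hold the slide with its pointer level with the index clip, lid shut (value of joint guard_lid below 0.05 rad and contact force between the fingers and pull_slide above 3 N and y of pointer in the frame of mark between -0.005 and 0.005 m), for 0.3 s.
At the end, for the whole second after the job is handed in: The lid is shut (within 0.05 rad), the spinner lies in its nest (within 12 mm), and the fingers hold the pull slide (more than 3 N, nothing else touching it) at rest with its pointer within 5 mm of the index clip along the slide (all of step 2 and distance between spinner and nest_center below 0.012 m and linear speed of pull_slide below 0.01 m/s and contact force between pull_slide and oil below 0.3 N and contact force between pull_slide and carton below 0.3 N and contact force between pull_slide and cup below 0.3 N and contact force between pull_slide and spinner below 0.3 N); the arm keeps its last pose, push and grip.
It fails at once if the slide is pulled out more than 10 mm while the lid is not shut (value of joint guard_lid above 0.1 rad and y of pull_bar in the frame of tester below -0.095 m).
It fails at once if a bystander is displaced by more than 30 mm or tipped (distance of any of oil, carton, cup from where it was at the start of the episode above 0.03 m or angle between any of oil, carton, cup's own z axis and vertical above 0.4 rad).
It also fails if it takes over 48 s, if anything falls off the work surface, if the arm or the gripper's body presses on something with over 40 N, if the wrist force passes 120 N, or if a joint passes its speed limit or range.

## Working session

There is one attempt and no reset: what is moved stays moved. The work goes in short steps, Python scripts to look and compute and a tool call to move; the robot and the scene stay as the last step left them, time stands still between calls to the robot, and variables do not carry over. Pictures are saved under pics/ and viewed, at most 10 in all, crops included, and the job is handed in when it is done.

Besides the shell and the picture viewer there is one more tool, called after ">>>" in YAML: its name, and indented under it one key for each argument. move_arm: Moves the arm, as the interface text tells. Shifts and turns lie within -1 to 1; 1 stands for 2 cm of shift or 360 degrees of turn. Its arguments: {"type":"object","properties":{"rows":{"type":"array"}},"required":["rows"]}

```bash
mkdir -p pics; ls; cat > h.py <<'E'
import numpy as np, cv2, pickle
from plant import bot
def snap(n,f):
    s=bot.snapshot(n); pickle.dump(s,open(f'pics/{f}.pkl','wb')); cv2.imwrite(f'pics/{f}.png',s['color']); return s
def load(f): return pickle.load(open(f'pics/{f}.pkl','rb'))
def world(s,u,v,z=None):
    r=np.array([(u-s['cx'])/s['fx'],(v-s['cy'])/s['fy'],1.])
    R,t=np.array(s['R']),np.array(s['t'])
    if z is None: return R.T@(r*s['z_map'][int(v),int(u)]-t)
    c=-R.T@t; d=R.T@r; return c+d*(z-c[2])/d[2]
E
python3 - <<'E'
from h import *
a=snap('scene','a');b=snap('side','b')
cv2.imwrite('pics/ab.png',np.hstack([cv2.resize(a['color'],(800,600))]))
cv2.imwrite('pics/bb.png',cv2.resize(b['color'],(800,600)))
for s in(a,b):print(-np.array(s['R']).T@s['t'])
s=bot.sense();print(s['time_s'],s['ee_pos'],s['ee_rot'],s['force'],s['grip_width'])
E
```

```text
pics
[-0.21070878 -0.77027007  1.24159624]
[-0.22053509 -1.26957363  0.62879414]
0.1 [0.18672704 0.5698637  0.21206676] [ 8.09243694e-04  9.87485168e-01 -1.57709805e-01 -7.62065597e-05] [ 0.5327351  -0.07204222 -1.03203129] 1.0016033445166708
```

View pics/ab.png

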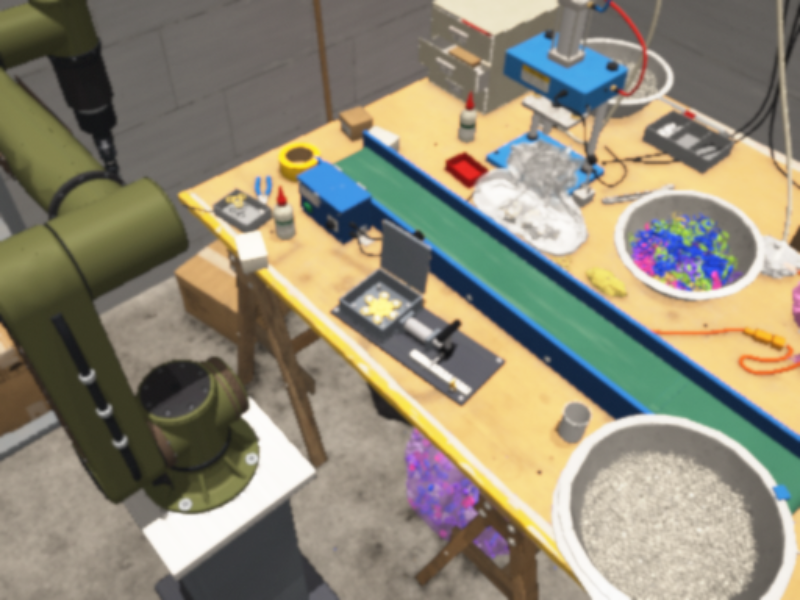

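View pics/bb.png

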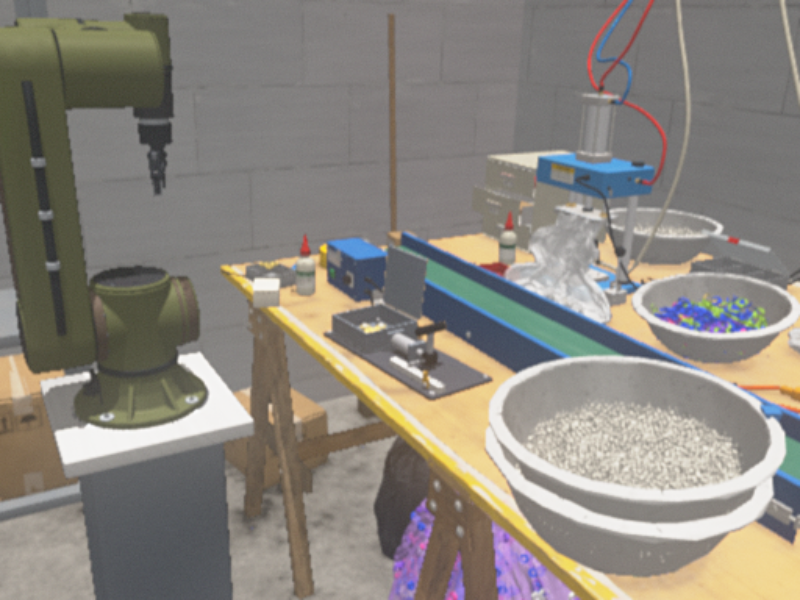

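The scene view shows the tester at about (410,320), lid standing at (405,255), T bar at (450,335) and clip at (455,385). The bottle is at (283,215), the carton at (252,252) and the cup at (572,422). I'll enlarge this area.

```bash
python3 - <<'E'
from h import *
a=load('a');b=load('b')
c=a['color'][135:265,205:330];cv2.imwrite('pics/c1.png',cv2.resize(c,(576,600),interpolation=cv2.INTER_CUBIC))
c=b['color'][150:260,205:320];cv2.imwrite('pics/c2.png',cv2.resize(c,(627,600),interpolation=cv2.INTER_CUBIC))
E
```

```text
(no output)
```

View pics/c1.png

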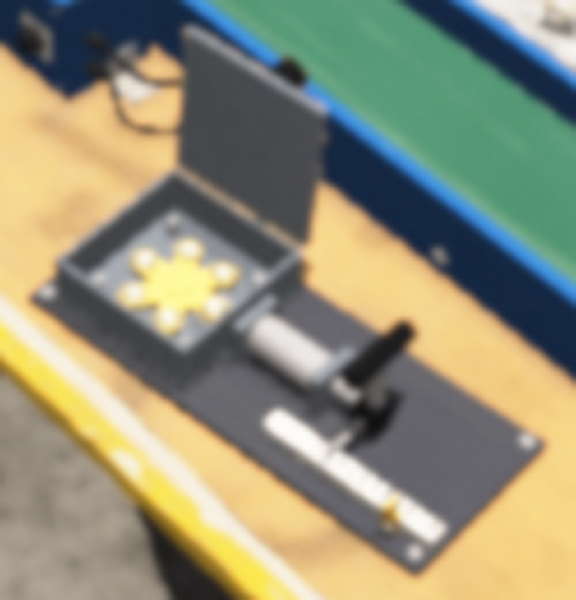

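View pics/c2.png

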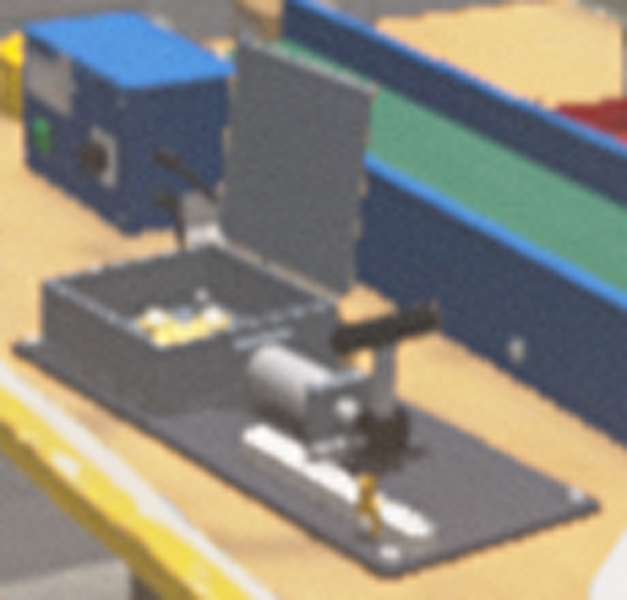

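Crop c1 gives plate corners (33,298), (415,573) and (545,443), box rim corners (60,265), (302,258) and (178,172), bar ends (345,390) and (405,330), pointer tip (328,452), clip top (390,503), and lid top corners (188,28) and (328,108). In c2 the clip top is (368,478), the pointer tip (310,453), and the plate corners (15,348), (388,575) and (600,503).

```bash
cat > fit.py <<'E'
from h import *
from scipy.optimize import least_squares
a=load('a');b=load('b')
A=lambda x,y:(205+x/4.608-.5*0,135+y/4.615)
B=lambda x,y:(205+x/5.452,150+y/5.4545)
def proj(s,X):
    c=np.array(s['R'])@X+s['t']; return np.array([s['fx']*c[0]/c[2]+s['cx'],s['fy']*c[1]/c[2]+s['cy']])
P=[(a,A(33,298),(-75,185,8)),(a,A(415,573),(-75,-185,8)),(a,A(545,443),(75,-185,8)),
(a,A(60,265),(-65,165,54)),(a,A(302,258),(65,35,54)),(a,A(178,172),(65,165,54)),(a,A(345,390),(-33,-85,90)),(a,A(405,330),(33,-85,90)),
(b,B(15,348),(-75,185,8)),(b,B(388,575),(-75,-185,8)),(b,B(600,503),(75,-185,8)),(b,B(45,288),(-65,165,54)),(b,B(337,341),(-33,-85,90)),(b,B(437,316),(33,-85,90))]
def tw(p,X):
    X=np.array(X,float)/1000;c,s=np.cos(p[2]),np.sin(p[2]);return np.array([p[0]+c*X[0]-s*X[1],p[1]+s*X[0]+c*X[1],X[2]])
def lid(p,th,r,y,n): # r from hinge, n normal off underside (outer +)
    return tw(p,(65-r*np.cos(th)+n*np.sin(th),y,54.5+r*np.sin(th)+n*np.cos(th)))
L=[(a,A(188,28),167-2),(a,A(328,108),35),(b,B(245,42),165),(b,B(373,90),35)]
f=lambda p:np.concatenate([proj(s,tw(p,X))-uv for s,uv,X in P]+[proj(s,lid(p,p[3],130,y,4))-uv for s,uv,y in L])
p=least_squares(f,[.5,.15,0,1.5],loss='soft_l1',x_scale=[.1,.1,.1,.1]).x
inv=lambda W:((np.cos(p[2])*(W[0]-p[0])+np.sin(p[2])*(W[1]-p[1]))*1e3,(-np.sin(p[2])*(W[0]-p[0])+np.cos(p[2])*(W[1]-p[1]))*1e3)
if __name__=='__main__':
    print(p.round(4)); print(f(p).reshape(-1,2).round(1).tolist())
    for n,s,uv,z in [('clip',a,A(390,503),.042),('ptr',a,A(328,452),.0245),('clip',b,B(368,478),.042),('ptr',b,B(310,453),.0245)]: print(n,np.round(inv(world(s,*uv,z)),1))
    k=lid(p,p[3],100,100,43); print('knob',k,'bar',tw(p,(0,-85,90)),'hinge',tw(p,(65,100,54.5)))
    print('knobshut',lid(p,0,100,100,43),'tip',lid(p,p[3],130,100,4))
    for n,u,v in [('cup',572,410),('oil',283,215),('carton',250,240),('belt edge',400,232)]: print(n,world(a,u*.64,v*.64).round(3))
E
python3 fit.py
```

```text
[ 0.5033 -0.0487  0.1181  1.6727]
[[-0.9, -0.2], [0.7, 1.2], [1.2, 0.8], [-1.1, -0.7], [1.1, -0.8], [-0.4, -0.9], [1.2, -0.7], [1.4, 0.3], [-1.4, -1.6], [-0.5, -0.7], [0.5, -0.3], [-1.2, -2.2], [-0.1, 0.2], [-1.0, 0.3], [0.9, 0.1], [0.6, 1.3], [-0.6, -1.4], [-0.0, -0.7]]
clip [ -60.2 -145.7]
ptr [-44.8 -79.5]
clip [ -59.7 -149.1]
ptr [-42.4 -77.6]
knob [0.60868328 0.06452815 0.14960676] bar [ 0.51336072 -0.13308465  0.09      ] hinge [0.55610235 0.05828712 0.0545    ]
knobshut [0.4567994  0.04650048 0.0975    ] tip [0.57318671 0.06031493 0.18341863]
cup [ 0.585 -0.4    0.045]
oil [0.47  0.378 0.084]
carton [0.382 0.391 0.049]
belt edge [0.566 0.08  0.182]
```

```bash
python3 - <<'E'
from fit import *
H={}
for s in(a,b):
    v,u=np.mgrid[0:384,0:512];z=s['z_map'];r=np.stack([(u-s['cx'])/s['fx'],(v-s['cy'])/s['fy'],np.ones_like(z)],-1)*z[...,None]
    W=((r-np.array(s['t']))@np.array(s['R']))[z>0]
    for x,y,h in W:
        if .3<x<.8 and -.3<y<.6: k=(int(x//.04),int((y+.3)//.06));H[k]=max(H.get(k,0),h)
print('x:',[round(.04*i,2) for i in range(7,20)])
for j in range(15):print(round(-.3+.06*j,2),[int(1e3*H.get((i,j),-1e-3)) for i in range(7,20)])
print(bot.finger_overhang, p)
s=bot.sense()
t=tw(p,(0,0,0));print('now in tester',inv(s['ee_pos']), 'bar/hinge frame')
E
```

```text
x: [0.28, 0.32, 0.36, 0.4, 0.44, 0.48, 0.52, 0.56, 0.6, 0.64, 0.68, 0.72, 0.76]
-0.3 [0, 7, 11, 7, 8, 8, 5, 8, 6, 99, 74, 72, 71]
-0.24 [0, 4, 8, 6, 47, 25, 15, 16, 7, 101, 73, 72, 71]
-0.18 [0, 6, 11, 12, 95, 104, 103, 14, 8, 98, 70, 72, 70]
-0.12 [0, 9, 9, 13, 30, 53, 97, 15, 9, 99, 70, 71, 73]
-0.06 [0, 10, 11, 57, 60, 60, 57, 181, 10, 100, 71, 72, 71]
0.0 [0, 7, 9, 60, 35, 31, 123, 190, 161, 99, 71, 72, 71]
0.06 [0, 6, 9, 61, 59, 60, 184, 189, 168, 99, 72, 72, 74]
0.12 [0, 6, 10, 14, 9, 53, 186, 183, 1, 98, 69, 71, 74]
0.18 [0, 6, 9, 8, 7, 6, 7, 68, 46, 100, 71, 71, 72]
0.24 [0, 3, 11, 9, 9, 6, 120, 118, 118, 118, 73, 71, 71]
0.3 [0, 52, 52, 11, 9, 8, 117, 120, 118, 118, 73, 74, 75]
0.36 [0, 53, 54, 52, 137, 149, 118, 118, 120, 118, 72, 73, 74]
0.42 [0, 6, 46, 38, 39, 42, 115, 117, 119, 116, 72, 73, 72]
0.48 [0, 8, 42, 49, 46, 41, 12, 11, 55, 101, 62, 63, 62]
0.54 [0, 4, 41, 46, 44, 27, 19, 14, 58, 50, 58, 9, 9]
0.019 [ 0.50334207 -0.04867714  0.11814101  1.67270364]
now in tester (np.float64(-241.50288393314995), np.float64(651.5475520030703)) bar/hinge frame
```

>>> move_arm:
  rows: [0,0,0,-1,-0.023,0,0,0,-1,-0.023,0,0,0,-1,-0.023,0,0,0,-0.5,0,0,0.6,1,0,0,0,0.6,1,0,0,0,0.6,1,0,0,0,0.6,1,0,0]

```text
time_s: 0.9
ee_pos: [0.2443, 0.4953, 0.2822]
ee_rot: [0.001, 0.998, 0.057, -0.0]
force: [0.1, 0.7, 0.9]
grip_width: 0.002
finger_force: 0.0
```

>>> move_arm:
  rows: [0,0.6,1,0,0,0,0.6,1,0,0,0,0.6,1,0,0,0,0.6,1,0,0,0,0.6,1,0,0,0,0.6,1,0,0,0,0.6,1,0,0,0,0.6,1,0,0]

```text
time_s: 1.7
ee_pos: [0.3584, 0.3473, 0.2826]
ee_rot: [0.0, 0.998, 0.057, -0.0]
force: [0.1, -0.2, 0.2]
grip_width: -0.0
finger_force: 0.0
```

>>> move_arm:
  rows: [0,0.6,1,0,0,0,0.6,1,0,0,0,0.6,1,0,0,0,0.6,1,0,0,0,0.6,1,0,0,0,0.6,1,0,0,0,0.6,1,0,0,0,0.6,1,0,0]

```text
time_s: 2.5
ee_pos: [0.4723, 0.1995, 0.2826]
ee_rot: [0.0, 0.998, 0.057, -0.0]
force: [0.2, -0.4, 0.7]
grip_width: 0.001
finger_force: 0.0
```

```bash
cat > st.py <<'E'
from fit import *
s=bot.sense();q=s['ee_rot'];x=2*np.arctan2(q[2],q[1])
print(round(s['time_s'],2),'tester',np.round(inv(s['ee_pos']),1),'z',round(s['ee_pos'][2]*1e3,1),'yaw-err',round(x-p[2],4),np.round(s['force'],1),round(s['grip_width'],2),np.round(s['finger_force'],1),np.round(s['joint_pos'],2))
E
python3 st.py
```

```text
2.5 tester [ -1.6 250.1] z 282.6 yaw-err -0.0043 [ 0.2 -0.4  0.7] 0.0 0.0 [ 0.79 -0.17  0.01 -0.   -1.75  0.89]
```

>>> move_arm:
  rows: [0,0.6,1,0,0,0,0.6,1,0,0,0,0.6,1,0,0,0,0.6,1,0,0,0,0.6,1,0,0,0,0.6,1,0,0,0,0.6,1,0,0,0,0.6,1,0,0]

```text
time_s: 3.3
ee_pos: [0.5861, 0.0519, 0.2825]
ee_rot: [0.0, 0.998, 0.057, -0.0]
force: [0.6, 0.4, -0.2]
grip_width: 0.0
finger_force: 0.0
```

>>> move_arm:
  rows: [0,0.6,1,0,0,0,0.2,0.2,0,0,0,0,0,0,0,0,0,0,0,0,0,0,0,0,0,0,0,0,0,0,0,0,0,0,0,0,0,0,0,0]

```text
time_s: 4.1
ee_pos: [0.6044, 0.0314, 0.2832]
ee_rot: [-0.0, 0.998, 0.059, 0.0]
force: [0.4, -0.4, 0.2]
grip_width: -0.004
finger_force: 0.0
```

```bash
python3 st.py; python3 - <<'E'
from h import *
s=snap('scene','d')
c=s['color'][95:225,195:330];cv2.imwrite('pics/d1.png',cv2.resize(c,(623,600),interpolation=cv2.INTER_CUBIC))
E
```

```text
4.1 tester [109.8  67.6] z 283.2 yaw-err -0.001 [ 0.4 -0.4  0.2] -0.0 0.0 [ 0.38  0.07  0.25  0.   -1.74  1.31]
```

View pics/d1.png

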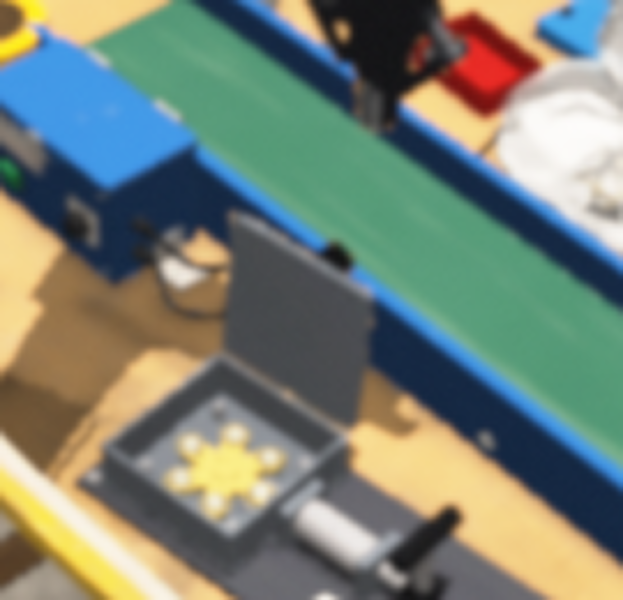

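>>> move_arm:
  rows: [0,0,0.4,1,0,0,0,0,1,0,0,0,0,1,0,0,0,0,1,0,0,0,0,1,0,0,0,0,1,0,0,0,0,0,0,0,-0.4,0,0,0]

```text
time_s: 4.95
ee_pos: [0.5975, 0.022, 0.1631]
ee_rot: [0.0, 0.998, 0.058, -0.0]
force: [-0.7, -0.8, 1.1]
grip_width: -0.004
finger_force: 0.0
```

```bash
python3 st.py
```

```text
4.95 tester [101.9  59.1] z 163.1 yaw-err -0.0015 [-0.7 -0.8  1.1] -0.0 0.0 [ 0.37  0.04 -0.01  0.   -1.53  1.32]
```

>>> move_arm:
  rows: [0,-0.55,0,0,0,0,-0.55,0,0,0,0,-0.55,0,0,0,0,-0.44,0,0.08,0,0,-0.44,0,0.08,0,0,-0.42,0,0.17,0,0,-0.42,0,0.17,0,0,0,0,0,0]

```text
time_s: 5.75
ee_pos: [0.5291, 0.0144, 0.1519]
ee_rot: [-0.0, 0.998, 0.058, -0.001]
force: [1.0, -0.8, 0.4]
grip_width: -0.0
finger_force: 0.0
```

```bash
python3 st.py
```

```text
5.75 tester [33.  59.6] z 151.9 yaw-err -0.0012 [ 1.  -0.8  0.4] -0.0 0.0 [ 0.41 -0.15 -0.2  -0.   -1.51  1.28]
```

>>> move_arm:
  rows: [0,-0.35,0,0.21,0,0,-0.35,0,0.21,0,0,-0.32,0,0.32,0,0,-0.32,0,0.32,0,0,-0.25,0,0.38,0,0,-0.25,0,0.38,0,0,-0.17,0,0.42,0,0,-0.17,0,0.42,0]

```text
time_s: 6.55
ee_pos: [0.4869, 0.0092, 0.099]
ee_rot: [0.0, 0.998, 0.058, -0.0]
force: [0.1, 0.1, 1.8]
grip_width: 0.005
finger_force: 0.5
```

```bash
python3 st.py
```

```text
6.55 tester [-9.5 59.5] z 99.0 yaw-err -0.0014 [0.1 0.1 1.8] 0.0 0.5 [ 0.43 -0.25 -0.39  0.   -1.43  1.25]
```

Following well. Pressing down to shut: 17.5 mm more, plus a little.

>>> move_arm:
  rows: [0,-0.1,0,0.4,0,0,-0.1,0,0.3,0,0,0,0,0.15,0,0,0,0,0.05,0,0,0,0,0.05,0,0,0,0,0,0,0,0,0,0,0,0,0,0,0,0]

```text
time_s: 7.35
ee_pos: [0.4834, 0.0089, 0.0809]
ee_rot: [-0.0, 0.998, 0.058, 0.0]
force: [-0.7, -0.1, -0.3]
grip_width: -0.002
finger_force: 0.1
```

```bash
python3 st.py
```

```text
7.35 tester [-13.   59.5] z 80.9 yaw-err -0.0014 [-0.7 -0.1 -0.3] -0.0 0.1 [ 0.44 -0.26 -0.43  0.   -1.4   1.25]
```

>>> move_arm:
  rows: [0,0,0,0.05,0,0,0,0,0.05,0,0,0,0,0.05,0,0,0,0,0,0,0,0,0,0,0,0,0,0,0,0,0,0,0,0,0,0,0,0,0,0]

```text
time_s: 8.15
ee_pos: [0.4833, 0.0088, 0.0778]
ee_rot: [0.0, 0.998, 0.058, -0.0]
force: [0.0, 1.0, 1.1]
grip_width: 0.001
finger_force: 0.0
```

```bash
python3 st.py; python3 - <<'E'
from h import *
s=snap('side','e')
c=s['color'][130:240,205:320];cv2.imwrite('pics/e1.png',cv2.resize(c,(627,600),interpolation=cv2.INTER_CUBIC))
E
```

```text
8.15 tester [-13.1  59.5] z 77.8 yaw-err -0.0014 [0.  1.  1.1] 0.0 0.0 [ 0.44 -0.26 -0.43  0.   -1.39  1.25]
```

View pics/e1.png

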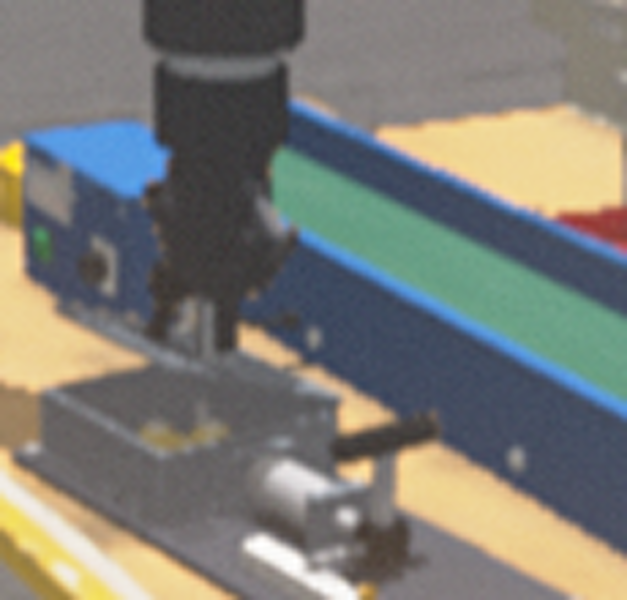

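The side view is odd: the box still seems open at (150,430), and only a thin strip behind it at (60..330, 305..395) could be the lid. I'll check with the depth maps.

```bash
python3 - <<'E'
from fit import *
s=snap('scene','g')
c=s['color'][120:250,195:330];cv2.imwrite('pics/g1.png',cv2.resize(c,(623,600),interpolation=cv2.INTER_CUBIC))
for s in (s,load('e')):
    v,u=np.mgrid[0:384,0:512];z=s['z_map'];r=np.stack([(u-s['cx'])/s['fx'],(v-s['cy'])/s['fy'],np.ones_like(z)],-1)*z[...,None]
    W=((r-np.array(s['t']))@np.array(s['R']))[z>0];X,Y=inv(W.T);H={}
    for x,y,h in zip(X,Y,W[:,2]):
        if -120<x<140 and 20<y<180: H.setdefault((int((x+120)//20),int((y-20)//20)),[]).append(h*1e3)
    for j in range(8):print(20+20*j,[int(np.median(H.get((i,j),[-1]))) for i in range(13)])
E
```

```text
20 [0, -3, 3, 398, 266, 207, 50, 11, 8, 9, 0, 0, 1]
40 [0, -1, 38, 357, 146, 114, 85, 70, 48, 43, 0, 0, 1]
60 [0, -1, 49, 361, 161, 29, 83, 14, -746, -752, -383, 0, 0]
80 [0, 0, 431, 390, 115, 91, 20, -755, -758, -760, -757, 1, 2]
100 [0, 0, 433, 479, 120, 25, 78, -759, -758, -761, -759, -760, -1]
120 [0, 431, 426, 480, 100, 22, -760, -759, -758, -758, -758, -758, -758]
140 [1, 441, 52, 110, 97, 16, -751, -757, -759, -760, -759, -759, -757]
160 [4, 448, 40, 104, 37, 13, -758, -754, -761, -760, -757, -760, -758]
20 [0, -1, 6, 380, 248, 179, 260, 50, 25, -414, -1, 0, -1]
40 [0, -1, 51, 338, 152, 115, 78, 64, 41, 38, 0, 0, -1]
60 [0, -1, 391, 353, 173, 503, 84, 75, 57, 47, -2, -1, 0]
80 [0, -1, 425, 410, 148, 127, 51, 72, 44, 39, -1, -1, -1]
100 [0, 0, 425, 440, 143, 105, 23, 20, 33, 29, -1, -1, 0]
120 [0, 437, 410, 479, 100, 22, 21, 23, 17, 25, -1, -1, -3]
140 [0, 439, 47, 104, 96, 39, 25, 16, 20, 21, -757, -1, -571]
160 [440, 439, 45, 52, 42, 34, 34, 25, 25, -372, -761, -761, -589]
```

View pics/g1.png

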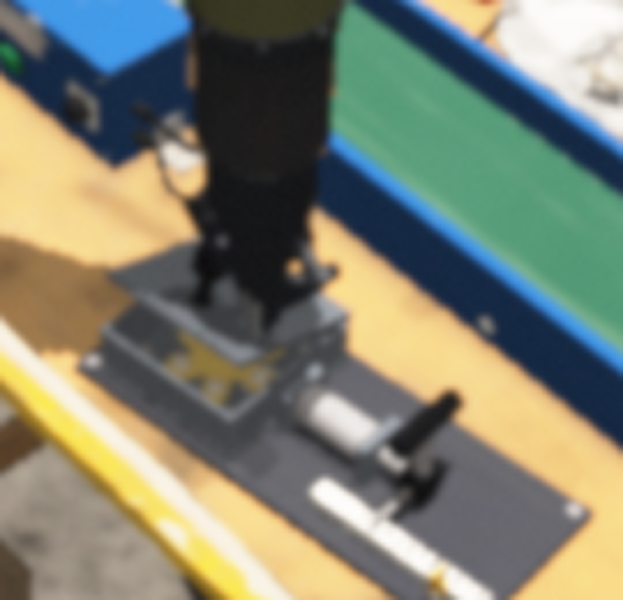

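```bash
python3 - <<'E'
from fit import *
g=load('g');e=load('e')
for z in (59,80,93):
    P=tw(p,(-13,59.5,z)); A=proj(g,P);B=proj(e,P); print(z,((A-[195,120])*4.615).round(),((B-[205,130])*5.453).round())
for th in (.05,.2,.3,.4,.5,.7):
    print(th,[((proj(g,lid(p,th,130,y,0))-[195,120])*4.615).round().tolist() for y in(35,165)],[((proj(e,lid(p,th,130,y,0))-[205,130])*5.453).round().tolist() for y in(35,165)])
E
```

```text
59 [257. 361.] [210. 414.]
80 [257. 341.] [211. 381.]
93 [257. 329.] [211. 359.]
0.05 [[233.0, 418.0], [101.0, 324.0]] [[160.0, 442.0], [38.0, 374.0]]
0.2 [[236.0, 398.0], [102.0, 304.0]] [[164.0, 409.0], [42.0, 343.0]]
0.3 [[239.0, 383.0], [104.0, 290.0]] [[169.0, 387.0], [46.0, 322.0]]
0.4 [[243.0, 368.0], [108.0, 275.0]] [[176.0, 366.0], [53.0, 302.0]]
0.5 [[249.0, 352.0], [113.0, 259.0]] [[185.0, 344.0], [61.0, 281.0]]
0.7 [[264.0, 319.0], [127.0, 227.0]] [[207.0, 304.0], [82.0, 243.0]]
```

```bash
python3 - <<'E'
from fit import *
d=load('d')
for z in (264,283,298): print(z,((proj(d,tw(p,(109.8,67.6,z)))-[195,95])*4.615).round())
w=bot.snapshot('wrist');pickle.dump(w,open('pics/w.pkl','wb'));cv2.imwrite('pics/w.png',w['color'])
g=load('g');print('depth at finger px', [world(g,195+x/4.615,120+y/4.615).round(3) for x,y in((270,300),(270,315),(265,330),(262,340),(262,348))])
E
```

```text
264 [373. 169.]
283 [374. 148.]
298 [375. 130.]
depth at finger px [array([ 0.48 , -0.007,  0.138]), array([ 0.48 , -0.008,  0.124]), array([ 0.481, -0.002,  0.103]), array([ 0.476, -0.005,  0.098]), array([ 0.47 , -0.011,  0.1  ])]
```

View pics/w.png

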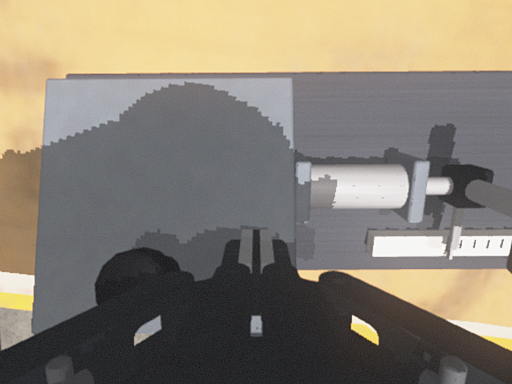

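```bash
python3 - <<'E'
from fit import *
w=load('w');T=np.array(w['tool_from_camera']);print(T.round(3))
def tool(u,v):
    z=w['z_map'][v,u];return (T@[(u-w['cx'])/w['fx']*z,(v-w['cy'])/w['fy']*z,z,1])[:3]*1e3
for n,u,v in [('tipL',247,238),('tipR',265,238),('tipL2',247,262),('lid far',150,90),('lid mid',100,200),('lid near',70,300),('knob',130,270),('lid R',285,150),('table',300,30),('plate',400,110),('bar?',490,190),('block',460,180)]: print(n,tool(u,v).round(1))
print(tool(256,232).round(1),tool(256,270).round(1))
E
```

```text
[[-0.001 -0.966 -0.259  0.066]
 [ 1.    -0.001 -0.    -0.001]
 [-0.    -0.259  0.966 -0.161]
 [ 0.     0.     0.     1.   ]]
tipL [ 12.2  -4.5 -34. ]
tipR [ 12.2   3.2 -34. ]
tipL2 [ 11.7  -3.9 -55.1]
lid far [ 75.  -55.7  13.4]
lid mid [ 21.3 -79.   -7. ]
lid near [-24.6 -91.5 -23.9]
knob [ 10.2 -45.6 -58.2]
lid R [45.3 14.1  1.1]
table [117.3  29.6  78.7]
plate [ 64.4 100.2  69.7]
bar? [ 20.4 133.5  16.2]
block [ 21.8 128.3  36. ]
[ 11.7  -0.6 -25.9] [  8.9  -0.7 -55.7]
```

```bash
python3 - <<'E'
from fit import *
w=load('w');T=np.array(w['tool_from_camera'])
def tool(u,v):
    z=w['z_map'][v,u];return (T@[(u-w['cx'])/w['fx']*z,(v-w['cy'])/w['fy']*z,z,1])[:3]*1e3
for v in range(216,242,2): print(v,tool(247,v).round(1),tool(272,v).round(1),w['color'][v,247],w['color'][v,272])
E
```

```text
216 [13.7 -5.1 -9.7] [ 13.8   7.4 -10. ] [120 116 113] [119 114 112]
218 [  66.2   -0.7 -161. ] [ 12.9   7.4 -10.4] [117 113 110] [117 110 109]
220 [ 11.9  -5.1 -10.4] [ 12.2   7.3 -11.5] [118 113 113] [120 112 110]
222 [ 11.2  -5.1 -11.4] [ 11.9   7.2 -13.4] [119 111 109] [120 115 109]
224 [ 10.4  -5.1 -12.2] [  9.9   7.4 -10.9] [119 109 107] [119 111 112]
226 [  9.1  -5.1 -11.6] [  8.9   7.4 -11.2] [92 84 85] [121 114 113]
228 [  8.4  -5.1 -12.4] [  8.6   7.3 -13.1] [88 83 86] [121 116 114]
230 [ 12.3  -4.7 -25. ] [  7.5   7.3 -12.9] [112 111 113] [120 111 112]
232 [ 11.6  -4.7 -25.7] [  7.    7.2 -14.4] [114 114 115] [120 116 112]
234 [ 12.3  -4.6 -29.8] [  5.7   7.3 -13.7] [111 109 109] [120 115 111]
236 [ 11.8  -4.6 -30.9] [  4.6   7.3 -13.7] [110 108 110] [102  99  95]
238 [ 12.2  -4.5 -34. ] [  3.8   7.3 -14.3] [102 102 102] [92 94 90]
240 [ 11.9  -4.5 -35.5] [  7.5   6.7 -25.4] [104 106 103] [64 62 65]
```

The wrist view shows fingertips at (247..265, 230), with the lid at about 0.36 rad just under them. The depth puts the real tips about 19 mm behind the reported TCP, not ahead of it. So I can safely push about 35 mm further down.

>>> move_arm:
  rows: [0,-0.15,0,0.4,0,0,-0.1,0,0.4,0,0,-0.05,0,0.4,0,0,0,0,0.3,0,0,0,0,0.15,0,0,0,0,0.05,0,0,0,0,0,0,0,0,0,0,0]

```text
time_s: 9.1
ee_pos: [0.4772, 0.0079, 0.0443]
ee_rot: [0.0, 0.998, 0.058, -0.0]
force: [-4.8, -0.3, 5.3]
grip_width: -0.001
finger_force: 2.7
```

```bash
python3 st.py
```

```text
9.1 tester [-19.3  59.3] z 44.3 yaw-err -0.0013 [-4.8 -0.3  5.3] -0.0 2.7 [ 0.44 -0.25 -0.49  0.   -1.33  1.25]
```

>>> move_arm:
  rows: [0,0,0,0.05,0,0,0,0,0.03,0,0,0,0,0,0,0,0,0,0,0,0,0,0,0,0,0,0,0,0,0,0,0,0,0,0,0,0,0,0,0]

```text
time_s: 9.9
ee_pos: [0.4772, 0.0079, 0.0441]
ee_rot: [0.0, 0.998, 0.059, 0.0]
force: [-9.8, 1.8, 13.2]
grip_width: -0.003
finger_force: 6.8
```

```bash
python3 st.py;  python3 - <<'E'
from fit import *
w=bot.snapshot('wrist');T=np.array(w['tool_from_camera']);z0=bot.sense()['ee_pos'][2]*1e3
v,u=np.mgrid[80:320:8,50:290:8];v=v.ravel();u=u.ravel();z=w['z_map'][v,u]
P=(T[:3,:3]@np.array([(u-w['cx'])/w['fx']*z,(v-w['cy'])/w['fy']*z,z])).T*1e3+T[:3,3]*1e3
h=z0-P[:,2];k=(abs(h-65)<12)&(z>0);print(k.sum(),np.linalg.lstsq(np.c_[P[k,0],P[k,1],np.ones(k.sum())],h[k],rcond=None)[0])
E
```

```text
9.9 tester [-19.2  59.3] z 44.1 yaw-err -0.001 [-9.8  1.8 13.2] -0.0 6.8 [ 0.44 -0.25 -0.5   0.   -1.33  1.25]
747 [-3.58880354e-03  4.59297932e-03  6.30131146e+01]
```

>>> move_arm:
  rows: [0,0,0,-1,0,0,0,0,-1,0,0.6,0,0.5,-1,0,1,0,1,-1,0,1,0,1,-1,0,1,0,1,-0.5,0,1,0,1,0,0,1,0,1,0,0]

```text
time_s: 10.75
ee_pos: [0.4906, -0.1018, 0.1525]
ee_rot: [-0.0, 0.998, 0.058, 0.001]
force: [-0.1, -1.1, -0.3]
grip_width: 0.991
finger_force: 0.0
```

>>> move_arm:
  rows: [1,0.1,1,0,0,1,0.1,0.9,0,0,1,0,0,0,0,1,0,0,0,0,1,0,0,0,0,1,0,0,0,0,1,0,0,0,0,1,0,0,0,0]

```text
time_s: 11.55
ee_pos: [0.4986, -0.138, 0.1523]
ee_rot: [0.0, 0.998, 0.059, 0.0]
force: [0.5, 0.2, 0.1]
grip_width: 0.996
finger_force: 0.0
```

```bash
python3 st.py; python3 - <<'E'
from h import *
S=bot.sense();w=bot.snapshot('wrist');w['S']=S;pickle.dump(w,open('pics/w2.pkl','wb'));cv2.imwrite('pics/w2.png',cv2.resize(w['color'],(800,600)))
E
```

```text
11.55 tester [-15.2 -88.2] z 152.3 yaw-err -0.0008 [0.5 0.2 0.1] 1.0 0.0 [ 0.12 -0.18 -0.24  0.   -1.52  1.57]
```

View pics/w2.png

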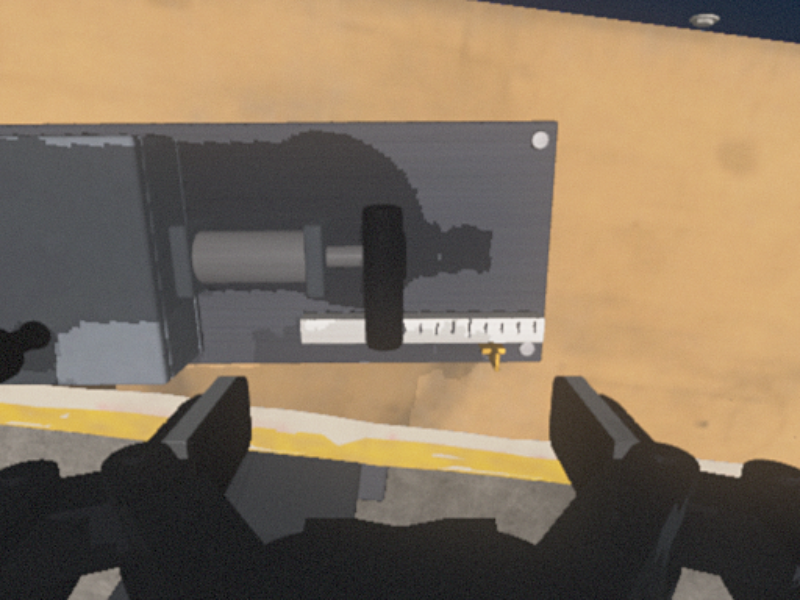

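The wrist view (800x600) shows the bar centred at (384,277) and spanning columns 363 to 405. The brass clip is at (494,355) and the scale runs along row 330; the lid looks shut. The pointer is hidden under the bar here, but the earlier wrist view shows it at (453,205..255), so I'll combine the two.

```bash
python3 - <<'E'
from fit import *
def ray(w,u,v,zt):
    T=np.array(w['tool_from_camera']);d=T[:3,:3]@[(u-w['cx'])/w['fx'],(v-w['cy'])/w['fy'],1];c=T[:3,3];return (c+d*(zt-c[2])/d[2])*1e3
w1=load('w');w2=load('w2')
o1=np.array([-13.1,59.5]);o2=np.array([-15.2,-88.2])
tt=lambda o,P:(o+[P[0],-P[1]]).round(1)
for u,v in((384,207),(384,277),(384,348)): print('bar',tt(o2,ray(w2,u*.64,v*.64,.0623)))
hsv=cv2.cvtColor(w2['color'],cv2.COLOR_BGR2HSV);r=w2['color'][214:242,300:332].astype(int)
m=((r[...,2]-r[...,0])>60)&(r[...,1]<200);m[24:]=m[24:]
for j in range(28):
    k=np.flatnonzero(m[j]);
    if len(k):
        zz=w2['z_map'][214+j,300+k]; print(214+j,300+k[0],300+k[-1],(zz[[0,len(k)//2,-1]]*1e3).round())
print('clip',tt(o2,ray(w2,494*.64,357*.64,.1103)),tt(o2,ray(w2,494*.64,351*.64,.1103-.0)))
# pointer in w1
g=w1['color'].astype(int).sum(2)
for v in (212,218,224,244,250,256): print(v,(g[v,436:472]//3).tolist())
for u,v in((453,252),): print('ptr',tt(o1,ray(w1,u,v,.0778-.0245)))
E
```

```text
bar [ 34.3 -80.6]
bar [  2.8 -80.3]
bar [-31.7 -80. ]
222 311 321 [303. 303. 302.]
223 309 323 [302. 301. 326.]
224 308 323 [302. 301. 325.]
225 308 323 [303. 300. 326.]
226 309 322 [314. 290. 324.]
227 317 319 [289. 289. 290.]
228 317 319 [291. 289. 290.]
229 316 319 [289. 289. 290.]
230 316 319 [292. 290. 291.]
231 316 319 [290. 291. 336.]
232 308 331 [336. 336. 336.]
233 304 331 [335. 336. 336.]
234 304 331 [335. 290. 337.]
235 302 331 [337. 292. 337.]
236 302 331 [337. 292. 338.]
237 302 331 [336. 293. 336.]
238 301 331 [336. 337. 336.]
239 300 331 [337. 337. 338.]
240 300 331 [338. 337. 339.]
241 300 331 [339. 339. 339.]
clip [ -55.1 -142.1] [ -51.4 -142. ]
212 [74, 85, 82, 80, 81, 104, 105, 110, 117, 125, 129, 127, 123, 124, 125, 125, 121, 108, 103, 107, 113, 116, 117, 116, 118, 113, 116, 116, 123, 122, 128, 121, 123, 125, 121, 123]
218 [83, 86, 86, 85, 84, 90, 116, 133, 127, 130, 132, 129, 128, 131, 129, 112, 112, 108, 115, 115, 123, 120, 118, 118, 119, 120, 118, 125, 130, 129, 127, 129, 129, 127, 130, 126]
224 [87, 85, 82, 89, 122, 132, 129, 129, 133, 130, 131, 128, 130, 129, 119, 109, 111, 110, 114, 119, 118, 119, 117, 117, 120, 119, 121, 126, 127, 125, 130, 128, 127, 122, 125, 128]
244 [238, 238, 239, 238, 240, 241, 243, 233, 228, 227, 161, 104, 112, 117, 143, 186, 215, 218, 214, 210, 211, 214, 221, 174, 110, 137, 249, 249, 246, 245, 245, 245, 245, 245, 246, 248]
250 [245, 245, 245, 245, 245, 245, 247, 247, 206, 119, 97, 110, 110, 115, 191, 225, 228, 238, 243, 243, 243, 244, 246, 246, 246, 246, 245, 245, 245, 245, 245, 245, 245, 245, 245, 245]
256 [185, 183, 173, 167, 164, 160, 142, 148, 156, 155, 128, 108, 115, 187, 232, 236, 199, 161, 157, 160, 157, 158, 160, 159, 159, 156, 156, 147, 140, 152, 155, 162, 161, 155, 155, 159]
ptr [-49.1 -83.9]
```

```bash
python3 - <<'E'
from fit import *
for s,n,C,e1,e2,cl,pt in((a,'a',A,(345,390),(405,330),(390,503),(328,452)),(b,'b',B,(337,341),(437,316),(368,478),(310,453))):
    print(n,'bar',*[np.round(inv(world(s,*C(*e),.09)),1) for e in(e1,e2)],'clip',np.round(inv(world(s,*C(*cl),.042)),1),'ptr',np.round(inv(world(s,*C(*pt),.0245)),1), 'corners',*[np.round(inv(world(s,*uv,X[2]/1e3)),1) for ss,uv,X in P if ss is s and X[2]==8], s['fx'])
w1=load('w');w2=load('w2')
def tool(w,u,v):
    T=np.array(w['tool_from_camera']);z=w['z_map'][v,u];return (T@[(u-w['cx'])/w['fx']*z,(v-w['cy'])/w['fy']*z,z,1])[:3]*1e3
o1=np.array([-13.1,59.5,77.8]);o2=np.array([-15.2,-88.2,152.3]);sg=np.array([1,-1,-1])
for v in range(226,237,2): print('clip',v,(o2+sg*tool(w2,317,v)).round(1),(o2+sg*tool(w2,318,v)).round(1))
for v in (240,246,252,256,258): print('ptr',v,[(u,*(o1+sg*tool(w1,u,v)).round(1)) for u in range(443,455,2)])
print('plate end',[(o2+sg*tool(w2,u,120)).round(1) for u in(348,351,353,356)])
E
```

```text
a bar [-37.6 -84.2] [ 31.  -80.8] clip [ -60.2 -145.7] ptr [-44.8 -79.5] corners [-73.4 182.2] [ -73.  -180.6] [  75. -180.] 477.8625068046927
b bar [-31.9 -84.2] [ 36.9 -84.8] clip [ -59.7 -149.1] ptr [-42.4 -77.6] corners [-78.1 170.8] [ -76.6 -189.1] [  72.4 -185.4] 493.1720224751404
clip 226 [ -53.1 -143.    40.9] [ -53.  -143.8   41.3]
clip 228 [ -55.2 -143.2   40.5] [ -54.5 -143.8   42.2]
clip 230 [ -56.3 -142.8   42.7] [ -56.5 -143.9   42. ]
clip 232 [ -59.  -143.3   40.7] [ -58.8 -144.2   41.2]
clip 234 [ -60.4 -143.2   42. ] [ -59.9 -143.8   43.3]
clip 236 [ -62.6 -143.3   41.6] [ -62.4 -144.2   41.9]
ptr 240 [(443, np.float64(-40.2), np.float64(-75.9), np.float64(23.3)), (445, np.float64(-40.5), np.float64(-77.9), np.float64(22.6)), (447, np.float64(-38.7), np.float64(-76.6), np.float64(26.7)), (449, np.float64(-37.8), np.float64(-76.7), np.float64(28.8)), (451, np.float64(-36.5), np.float64(-76.1), np.float64(31.8)), (453, np.float64(-36.9), np.float64(-78.2), np.float64(30.8))]
ptr 246 [(443, np.float64(-45.7), np.float64(-77.7), np.float64(21.6)), (445, np.float64(-45.3)
[... 888 characters left out ...]
t64(-50.2), np.float64(-78.6), np.float64(28.8)), (451, np.float64(-50.0), np.float64(-79.8), np.float64(29.2)), (453, np.float64(-60.0), np.float64(-94.9), np.float64(9.0))]
ptr 258 [(443, np.float64(-62.2), np.float64(-87.9), np.float64(8.0)), (445, np.float64(-62.2), np.float64(-89.5), np.float64(8.0)), (447, np.float64(-62.6), np.float64(-91.6), np.float64(7.1)), (449, np.float64(-52.1), np.float64(-79.3), np.float64(28.1)), (451, np.float64(-51.9), np.float64(-80.5), np.float64(28.6)), (453, np.float64(-62.1), np.float64(-95.7), np.float64(8.2))]
plate end [array([  39.6, -173.2,    9. ]), array([  39.6, -176.2,    8.3]), array([  39.6, -177.8,    9.2]), array([  39.3, -183.3,    0.4])]
```

>>> move_arm:
  rows: [1,0.4,-0.2,0,0,1,0.4,-0.2,0.6,0,1,0,0,1,0,1,0,0,1,0,1,0,0,1,0,1,0,0,1,0,1,0,0,0.5,0,1,0,0,0,0]

```text
time_s: 12.4
ee_pos: [0.5125, -0.1283, 0.048]
ee_rot: [-0.0, 0.998, 0.058, -0.002]
force: [0.2, -0.3, -0.1]
grip_width: 0.999
finger_force: 0.0
```

```bash
python3 st.py
```

```text
12.4 tester [ -0.3 -80.2] z 48.0 yaw-err -0.0013 [ 0.2 -0.3 -0.1] 1.0 0.0 [ 0.14 -0.1  -0.36 -0.   -1.32  1.55]
```

>>> move_arm:
  rows: [0,0,0,0,0,0,0,0,0,0,0,0,0,0,0,0,0,0,0,0,0,0,0,0,0,0,0,0,0,0,0,0,0,0,0,0,0,0,0,0]

```text
time_s: 13.2
ee_pos: [0.5138, -0.1285, 0.0509]
ee_rot: [0.0, 0.998, 0.058, 0.0]
force: [-2.7, 2.5, 5.3]
grip_width: 0.191
finger_force: 58.5
```

```bash
python3 st.py
```

```text
13.2 tester [  0.9 -80.5] z 50.9 yaw-err -0.0011 [-2.7  2.5  5.3] 0.19 58.5 [ 0.14 -0.11 -0.36  0.   -1.32  1.55]
```

>>> move_arm:
  rows: [0,0,0.3,0,0,0,0,0.4,0,0,0,0,0.5,0,0,0,0,0.5,0,0,0,0,0.5,0,0,0,0,0.5,0,0,0,0,0.4,0,0,0,0,0.1,0,0]

```text
time_s: 14.0
ee_pos: [0.5215, -0.1913, 0.0509]
ee_rot: [-0.001, 0.998, 0.059, 0.001]
force: [-1.9, 8.7, 7.1]
grip_width: 0.184
finger_force: 59.0
```

```bash
python3 st.py; python3 - <<'E'
from h import *
s=snap('side','k');c=s['color'][180:260,220:320]
t=snap('scene','m');d=t['color'][200:275,240:330]
w=bot.snapshot('wrist');pickle.dump(w,open('pics/w3.pkl','wb'))
im=np.zeros((600,800,3),np.uint8)
im[:320,:400]=cv2.resize(c,(400,320),interpolation=cv2.INTER_CUBIC);im[:320,400:784]=cv2.resize(d,(384,320),interpolation=cv2.INTER_CUBIC)
im[320:600,:373]=cv2.resize(w['color'],(373,280));cv2.imwrite('pics/k.png',im)
E
```

```text
14.0 tester [   1.3 -143.8] z 50.9 yaw-err -0.001 [-1.9  8.7  7.1] 0.18 59.0 [ 0.01 -0.04 -0.29 -0.   -1.32  1.68]
```

View pics/k.png

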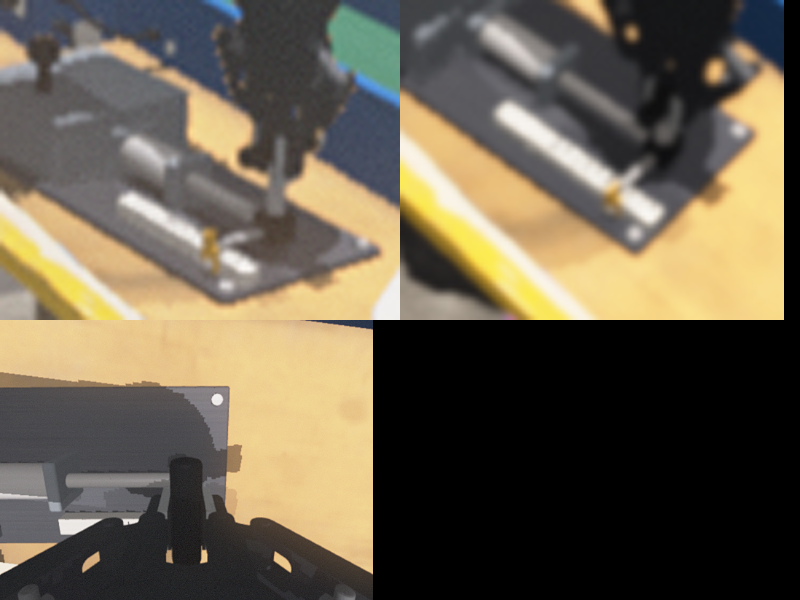

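```bash
python3 - <<'E'
from fit import *
k=load('k');m=load('m')
for s,o,sc,pt,cl in((k,(220,180),4,(220,243),(210,231)),(m,(240,200),4.267,(225,182),(212,186))):
    for q,z in((pt,.0275),(cl,.042)): print(np.round(inv(world(s,o[0]+q[0]/sc,o[1]+q[1]/sc,z)),1))
    # predicted pixel of pointer tip at rel offsets to clip
    hsv=cv2.cvtColor(s['color'],cv2.COLOR_BGR2HSV)
    u0,v0=o; u1,v1=(int(o[0]+cl[0]/sc),int(o[1]+cl[1]/sc))
    S=hsv[v1-4:v1+12,u1-6:u1+12]; print((S[...,1]).tolist() and '')
    for j in range(16): print(' '.join('%3d/%3d'%(x,y) for x,y in zip(S[j,:,1],S[j,:,2])))
E
```

```text
[ -46.8 -145.3]
[ -60.1 -149.7]

 14/106  27/ 93  32/ 89  49/ 84  47/ 87  36/ 91  30/ 94  25/ 93  28/ 91  32/ 95  30/ 93  30/101  25/104  25/111  22/118  25/122  25/121  33/ 99
  6/134  14/113  17/104  33/ 94  44/ 86  44/ 87  38/ 88  34/ 89  30/ 95  30/ 92  30/ 94  30/ 94  33/ 93  35/101  22/105  24/117  22/116  39/ 92
  8/170   5/143   8/125  14/109  27/ 94  38/ 88  37/ 83  35/ 87  37/ 90  30/ 92  30/ 93  30/ 93  33/ 93  39/ 92  27/ 96  33/102  32/ 97  51/ 90
 15/210  12/194  10/161   6/122  26/109  62/107  73/102  74/100  48/ 91  44/ 87  40/ 90  42/ 92  41/ 94  36/ 92  35/ 94  25/ 93  38/ 95  45/ 91
  7/229   9/231  12/211  16/162  44/146 104/159 125/151 117/131  75/102  45/ 85  53/ 86  36/ 92  26/ 99  26/109  21/110  26/108  34/112  28/111
  8/234   7/239   8/232  15/207  53/188 125/188 149/175 138/151  95/110  44/ 93  29/107  19/123  16/146  10/160  16/163  18/140  24/128  21/122
 16/219   7/229   3/231   5/233  41/195 118/166 158/158 145/146  80/111  20/117  10/151  11/167  10/171  10/180  10/177  12/149  23/122  32/113
 18/166  17/196  11/224   3/234  40/196 119/156 150/148 127
[... 2873 characters left out ...]
/ 91  12/ 88   9/ 84  17/ 92  31/100  58/106  61/113  34/120  21/132  20/162  18/203  12/234   8/246   7/248   9/242  19/220
 86/119  46/ 95  12/ 85  12/ 86  15/ 86   9/ 83   6/ 81  14/ 88  16/ 96  10/102   9/109  16/126  20/155  21/193  17/228  11/238  18/226  20/178
113/162 100/132  69/107  25/ 92   9/ 86  14/ 89  14/ 88  14/ 91  14/ 94  10/ 99   2/108   8/130  14/144  18/152  22/174  20/188  20/169  15/132
115/193 115/178 107/153  84/119  38/ 94   9/ 87  17/ 91  14/ 93  16/ 96  10/104   8/134   9/171  10/178  12/155  17/138  17/137  14/126  29/116
115/209 114/206 114/193 111/166  96/133  58/106  17/ 92  11/ 92  13/ 99   7/112   8/156  11/200  11/205   9/169   8/131  11/118  27/114  73/130
```

```bash
python3 - <<'E'
from fit import *
k=load('k');m=load('m')
for n,s in(('side',k),('scene',m)):
  for y in(-138,-142,-146,-150):
    print(n,y,'ptr',[proj(s,tw(p,(x,y,27))).round(1).tolist() for x in(-30,-40,-50)],'clip top',[proj(s,tw(p,(x,y,42))).round(1).tolist() for x in(-55,-63)])
E
```

```text
side -138 ptr [[278.0, 238.6], [275.3, 239.4], [272.5, 240.2]] clip top [[271.4, 235.9], [269.1, 236.5]]
side -142 ptr [[278.9, 239.1], [276.1, 239.9], [273.4, 240.8]] clip top [[272.2, 236.4], [270.0, 237.0]]
side -146 ptr [[279.7, 239.6], [277.0, 240.4], [274.3, 241.3]] clip top [[273.1, 236.9], [270.9, 237.5]]
side -150 ptr [[280.6, 240.1], [277.9, 240.9], [275.2, 241.8]] clip top [[274.0, 237.4], [271.8, 238.0]]
scene -138 ptr [[293.5, 239.7], [291.5, 241.6], [289.5, 243.5]] clip top [[288.8, 241.6], [287.1, 243.2]]
scene -142 ptr [[294.4, 240.4], [292.5, 242.3], [290.5, 244.2]] clip top [[289.8, 242.3], [288.1, 243.9]]
scene -146 ptr [[295.4, 241.1], [293.5, 243.0], [291.4, 244.9]] clip top [[290.8, 243.0], [289.2, 244.6]]
scene -150 ptr [[296.4, 241.8], [294.4, 243.7], [292.4, 245.6]] clip top [[291.8, 243.7], [290.2, 245.3]]
```

Before moving, the side and scene views put the pointer about 3 to 4 mm short of the clip, and the wrist measurement says about 1.3 mm short. I'll pull 2.4 mm more and hold.

>>> move_arm:
  rows: [0,0,0.06,0,0,0,0,0.06,0,0,0,0,0,0,0,0,0,0,0,0,0,0,0,0,0,0,0,0,0,0,0,0,0,0,0,0,0,0,0,0]

```text
time_s: 14.95
ee_pos: [0.5218, -0.1931, 0.0509]
ee_rot: [-0.001, 0.998, 0.059, 0.001]
force: [-2.2, 8.5, 6.2]
grip_width: 0.187
finger_force: 59.0
```

```bash
python3 st.py; python3 - <<'E'
from h import *
a=load('m');t=snap('scene','n');k=load('k');s=snap('side','n2')
for A,B,(r0,r1,c0,c1) in((a,t,(238,246,290,299)),(k,s,(236,244,273,283))):
  for i in range(r0,r1): print(A['color'][i,c0:c1].max(1),B['color'][i,c0:c1].max(1))
# slide slip: lid state
from fit import inv,p
E
```

```text
14.95 tester [   1.3 -145.6] z 50.9 yaw-err -0.0005 [-2.2  8.5  6.2] 0.19 59.0 [ 0.01 -0.03 -0.29 -0.   -1.32  1.68]
[ 47  42  43  55  81 101  98  89  77] [50 43 42 44 55 70 80 84 82]
[ 70  53  57  92 138 154 125  89  67] [ 74  51  47  61  94 125 127 102  76]
[115  89 101 145 178 172 123  75  52] [116  83  74 102 148 175 160 108  64]
[169 153 163 184 181 147  93  57  46] [171 149 133 154 183 182 142  86  53]
[216 203 196 188 154 102  65  58  59] [219 200 178 184 183 148  96  61  55]
[228 206 194 182 145  99  77  78  80] [228 202 177 179 163 119  79  70  74]
[209 190 198 204 184 155 126 102  93] [208 180 169 176 174 155 126  98  91]
[188 204 222 224 218 212 187 143 110] [185 190 194 202 210 212 187 142 109]
[100  91  87  90  92  94  92  94  93  95] [99 91 88 90 91 91 92 89 96 94]
[131 102  85  86  92  99 109 110 108 112] [131 103  86  83  83  95 105 112 111 108]
[151 110  93 107 123 146 160 163 140 128] [151 109  86 105 110 125 152 166 165 141]
[146 111 117 151 167 171 180 177 149 122] [147 116 112 158 167 175 180 185 182 150]
[156 143 147 169 167 146 136 131 114  99] [156 148 148 184 185 178 157 141 134 114]
[177 170 155 151 135 114  96  90  87  92] [180 185 164 146 143 131 110  97  91  90]
[187 180 163 180 171 143 121  96  83  88] [185 196 189 157 159 147 119  96  87  88]
[161 172 193 226 227 213 185 140 115  96] [165 191 221 205 218 213 187 140 114  96]
```

```bash
python3 -c "
from plant import bot
print(bot.close_job())"
```

```text
the job is handed in; nothing more can be done
None
```

I shut the lid fully, then pulled the T handle out about 65 mm. The job was handed in with the gripper still holding it there; my measurements put the pointer within about 2 mm of the index clip, and the hand-in gave no verdict.

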